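# Turn the reagent carousel and weigh the squat jar

### The arm

A 7-joint arm with a two-finger parallel gripper is mounted at the origin on the work surface. World frame = base frame: x ahead of the robot, y to its left, z up, the work surface at z = 0. Lengths are in m, angles in rad, forces in N, time in s.
With the tool pointing down it reaches from about 0.4 to 0.85 m from the base axis. Payload 4.5 kg.
Tool frame: the origin (TCP) lies at the very end of the fingers, on their centre line; the grasp point (between the pads) lies 19 mm behind it; z points along the fingers, x is the direction in which the jaws open and shut, and the axes are right-handed (so a half turn about z gives the same grasp; the last joint's range is limited). The gripper opens to 88 mm and grips with 3 to 60 N. Pads are 18 mm wide; open, the fingers measure 123 mm over their backs; the gripper's body (75 mm by 187 mm) begins 45 mm behind the grasp point.
Start: joints at [-1.185, 0.689, -0.195, 1.565, 0.157, 0.902, -0.215], TCP at [0.215, 0.587, 0.239] pointing down, gripper open.
Joint ranges: [-3.01, 3.01], [-0.46, 2.08], [-1.47, 1.51], [0.13, 2.56], [-1, 4.14], [0.04, 2.09], [-2.66, 2.66]. Speed limits (rad/s): [2.57, 2.57, 3.14, 3.14, 3.14, 3.14, 3.14].

### API

Orientations are given as a unit quaternion [x, y, z, w].
In Python, from plant import * gives the robot as it stands.
- The arm moves only by the tool apply_moves, never from a script. Its argument "series" is a list of rows, each an object of numbers: "x", "y", "z": the shift along the tool's x, y, z in units of 80 cm (1.0 is 80 cm); "wx", "wy", "wz": the turn, a rotation vector about the tool's x, y, z in units of pi rad (1.0 is pi rad); "fingers": the opening, from -1 (shut) to 1 (fully open), so that 0 is half open. In form: [{"x": .., "y": .., "z": .., "wx": .., "wy": .., "wz": .., "fingers": ..}, ...]. A call has 1 to 8 rows; each row shifts and turns the pose as measured when the row begins, along the tool's axes as they then stand; what a row does not reach is not made up. A row lasts 1/8 s, in which the tool goes at most 62.5 mm and 10.7 degrees, less where a joint would pass 70% of its speed; a pose out of reach is approached as far as the arm can. A call with a number of a shift or a turn outside -1 to 1 is refused whole. A call with a gripper value outside its range is refused whole. The fingers move at their own pace and stop on an object; "force" is the grip in N (left out, the last holds). Time passes only in rows, so rows that do not move let the fingers close. It gives the time, the measured TCP pose, the force and the opening at its end, in the units of the state.
- get_state(): the state, without advancing time (a new reading comes with each control period).
- snapshot(name): name is "side" or "top" or "wrist"; returns (picture, depth): 420x560x3 uint8, red, green, blue; 420x560 float32, m along the optical axis (not along the pixel's ray), 0 where there is no reading.
- camera_model(name): a dict with "camera_matrix" (3x3 intrinsics, pixels), "dist_coeffs" ([k1, k2, p1, p2, k3] as OpenCV has them; the pictures are not rectified), "world_from_camera" (4x4, takes a point from camera to world coordinates). Camera axes: x right, y up, looking along -z (the intrinsics and any distortion apply to the point x, -y, -z); pixel columns grow to the right and rows downward; lengths in m; the calibration is good to about 2 mm. A picture is of the moment at which its call begins: read the wrist's pose just before it. camera_model takes no time and is no camera call; for the wrist camera it gives the pose at the moment of the call.
- finish_job(): hands the job in, once; it reports no verdict.
The state is a dict: "clock": time; "q": joint angles; "qd": joint speeds; "joint_torque": joint torques, N m; "tool_pos": TCP position; "eef_rot": TCP orientation; "contact_force": force on the tool from outside, world axes, zero at the start; "moment": the same for the moment, N m; "opening": opening from 0.0 (shut) to 1.0 (fully open).
Only numpy, scipy, OpenCV 4.12 (cv2) and the standard library are available. Lean on these libraries where they do the work, as an engineer would, in place of code of your own. Each camera call takes 0.05 s, during which the arm holds its last target. There are 200 camera calls.

### The job

Turn the reagent carousel by the black bar knob at its centre until the squat, wide jar - the shortest and fattest of the vessels - has come out from under the clear guard and stands in the middle of the guard's open gap. Then lift that jar out and set it down upright in the middle of the balance's round steel pan, without dropping it, and let go.

Things in the scene. Friction and masses are not known exactly. Their poses are not given: they have to be found in the camera images.
- jar: The jar to weigh: squat round amber jar, white cap, 48 mm wide, 55 mm tall, about 0.12 kg, upright and loose on the carousel, at first under the guard's left or right wing. Origin: centre of its underside, z up. The other vessels there (vial 32 mm wide, conical flask, square bottle 30 mm; same glass and caps, about 60 mm tall) are not wanted.
- knob (a point): Point on the carousel's vertical axis, 123 mm up, in its knob: a black bar 60 mm long (along this x), 14 mm thick, top 15 mm above the point, bottom 25 mm below; z up. The 300 mm turntable turns with it both ways, light friction (0.06 N m), no detents, stays where left. Floor 30 mm above the bench; five pockets 72 degrees apart, 110 mm from the axis, 58 mm square inside, walls 12 mm high. Jerks tip vessels.
- gap (a point): Middle of the guard's gap, on the turntable floor's level (30 mm up), 110 mm from the axis on the robot's side: the jar should come here, from 60 to 85 degrees left or right. x points to the axis, z up. The guard is a fixed clear sheet, 350 mm square, walled at back and sides, top 104 mm up; its U-shaped gap is 150 mm wide, open to the robot, ending 70 mm beyond the axis, so the knob stands free.
- pan (a point): Centre of the top face of the balance's fixed round steel pan, 100 mm in diameter, 65 mm above the bench; z up. The balance is a low white box 220 by 170 mm, 50 mm high, with a dark display in front of the pan.

How it is judged:
By the outcome, as a careful person would: the job done as asked, in the order asked, and still so for the second after the job is handed in, with the robot touching nothing.
It also fails if it takes over 48 s, if anything falls off the work surface, if the arm or the gripper's body presses on something with over 40 N, if the wrist force passes 120 N, or if a joint passes its speed limit or range.

## Working session

There is one attempt and no reset: what is moved stays moved. The work goes in short steps, Python scripts to look and compute and a tool call to move; the robot and the scene stay as the last step left them, time stands still between calls to the robot, and variables do not carry over. Pictures are saved under pics/ and viewed, about 8 in all and at most 12, crops included, and the job is handed in when it is done.

Besides the shell and the picture viewer there is one more tool, called as name(argument=value, ...), one argument or row to a line, values as JSON. apply_moves: Moves the arm, as the interface text tells. Its arguments: {"type":"object","properties":{"series":{"type":"array","items":{"type":"object","properties":{"x":{"type":"number"},"y":{"type":"number"},"z":{"type":"number"},"wx":{"type":"number"},"wy":{"type":"number"},"wz":{"type":"number"},"fingers":{"type":"number"}}}},"force":{"type":"number"}},"required":["series"]}

```bash
mkdir -p pics
cat > h.py <<'E'
from plant import *
import numpy as np, cv2
from scipy.spatial.transform import Rotation as R
def snap(n,f=None):
    m=camera_model(n); p,d=snapshot(n)
    if f: cv2.imwrite('pics/'+f,p[:,:,::-1])
    return p,d,m
def ray(m,uv):
    uv=np.array(uv,float).reshape(-1,1,2)
    n=cv2.undistortPoints(uv,np.array(m["camera_matrix"]),np.array(m["dist_coeffs"])).reshape(-1,2)
    T=np.array(m["world_from_camera"])
    d=np.c_[n[:,0],-n[:,1],-np.ones(len(n))]@T[:3,:3].T
    return T[:3,3],d
def onz(m,uv,z):
    o,d=ray(m,uv); return o+d*((z-o[2])/d[:,2])[:,None]
def cloud(m,d):
    v,u=np.mgrid[:d.shape[0],:d.shape[1]]
    o,r=ray(m,np.c_[u.ravel(),v.ravel()])
    return (o+r*d.ravel()[:,None]).reshape(d.shape+(3,))
E
python3 - <<'E'
from h import *
p,d,m=snap('top','t1.png'); q,e,k=snap('side','s1.png')
cv2.imwrite('pics/a.png',cv2.resize(np.vstack([p,q])[:,:,::-1],(448,672))[:,:])
s=get_state();print(s['clock'],s['tool_pos'],s['eef_rot'],s['opening'])
print(np.round(m["world_from_camera"],3),np.round(k["world_from_camera"],3))
c=cloud(m,d); print(np.nanmean(d>0))
E
```

```text
0.1 [0.21519812 0.58619398 0.23800155] [ 8.19899847e-01  5.72506414e-01 -6.29018762e-04  5.01010755e-04] 0.9983845942699265
[[-0.025  0.98  -0.198  0.327]
 [-1.    -0.026  0.    -0.008]
 [-0.005  0.198  0.98   1.166]
 [ 0.     0.     0.     1.   ]] [[-0.992  0.103 -0.07   0.481]
 [-0.123 -0.737  0.665  0.745]
 [ 0.017  0.668  0.744  0.921]
 [ 0.     0.     0.     1.   ]]
0.9960416666666667
```

View pics/t1.png

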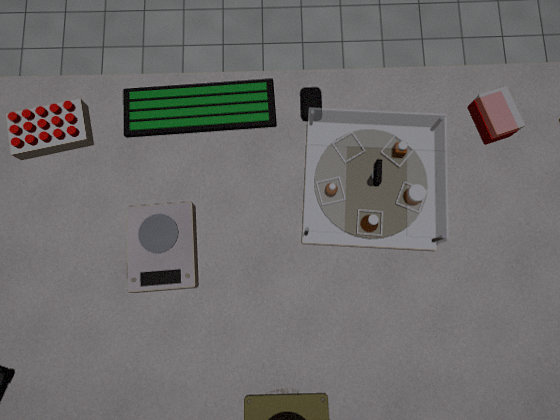

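View pics/s1.png

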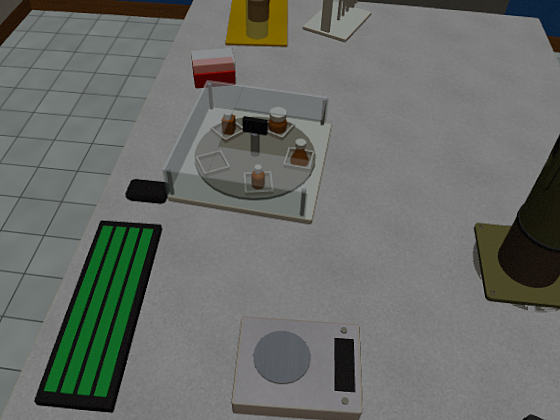

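The jar is the one with the largest white cap, at (414,195) in the top view under the right wing. The knob is at (377,172), the pan at (158,234), and the flask stands in the gap at (370,223). Next I'll measure these.

Run:
```python
from h import *
m=camera_model('top'); p=cv2.imread('pics/t1.png'); g=cv2.cvtColor(p,cv2.COLOR_BGR2GRAY); hsv=cv2.cvtColor(p,cv2.COLOR_BGR2HSV)
def comps(mask,x0,x1,y0,y1,amin=15):
    k=np.zeros_like(g); k[y0:y1,x0:x1]=mask[y0:y1,x0:x1]
    n,l,s,c=cv2.connectedComponentsWithStats(k.astype(np.uint8))
    return [(i,s[i],c[i],l==i) for i in range(1,n) if s[i][4]>=amin]
for i,s,c,k in comps(g<30,340,410,140,210): 
    r=cv2.minAreaRect(np.argwhere(k)[:,::-1].astype(np.float32)); b=cv2.boxPoints(r)
    print('knob',s,c,onz(m,[c],.13)[0],r,'\n',onz(m,b,.138).round(4))
print('white')
for i,s,c,k in comps((g>190)&(hsv[...,1]<50),315,430,125,240,8): print(s,c,onz(m,[c],.085)[0].round(4))
print('amber')
for i,s,c,k in comps((hsv[...,1]>110),315,430,125,240,15): print(s,c,onz(m,[c],.055)[0].round(4))
d=np.abs(p.astype(int)-p[234,150].astype(int)).max(2)<14
for i,s,c,k in comps(d,128,195,205,268,200):
    e=cv2.fitEllipse(max(cv2.findContours(k.astype(np.uint8),0,1)[0],key=len)); print('pan',s,c,e,onz(m,[c,e[0]],.065).round(4))
cv2.imwrite('pics/c1.png',cv2.resize(p[95:260,290:460],None,fx=3.6,fy=3.6,interpolation=cv2.INTER_CUBIC)*1)
```

```text
knob [392 149  13   9  49] [397.28571429 154.02040816] [ 0.66872463 -0.28843942  0.13      ] ((398.2499694824219, 153.24998474121094), (11.596551895141602, 7.212489604949951), 8.130102157592773) 
 [[ 0.6615 -0.2732  0.138 ]
 [ 0.6795 -0.277   0.138 ]
 [ 0.6745 -0.3043  0.138 ]
 [ 0.6565 -0.3005  0.138 ]]
knob [372 160  10  26 185] [377.11351351 172.7027027 ] [ 0.62289767 -0.23632135  0.13      ] ((377.1039733886719, 172.46038818359375), (7.8607940673828125, 25.57245635986328), 5.710592269897461) 
 [[ 0.591  -0.2202  0.138 ]
 [ 0.6542 -0.2304  0.138 ]
 [ 0.6517 -0.2491  0.138 ]
 [ 0.5886 -0.2387  0.138 ]]
white
amber
[392 142  15  16 116] [397.94827586 151.92241379] [ 0.6991 -0.3109  0.055 ]
[373 164   7  22  53] [375.30188679 174.83018868] [ 0.6387 -0.2478  0.055 ]
[326 184  11  11  51] [330.21568627 189.88235294] [ 0.6017 -0.1293  0.055 ]
[404 190  13  14  53] [407.28301887 198.        ] [ 0.575  -0.3254  0.055 ]
[361 215  17  17 153] [367.29411765 224.64052288] [ 0.5086 -0.2189  0.055 ]
pan [ 139  214   40   40 1216] [157.93503289 233.14473684] ((157.93775939941406, 233.15782165527344), (37.46229934692383, 39.51948928833008), 48.84072494506836) [[0.4992 0.3085 0.065 ]
 [0.4991 0.3084 0.065 ]]
```

View pics/c1.png

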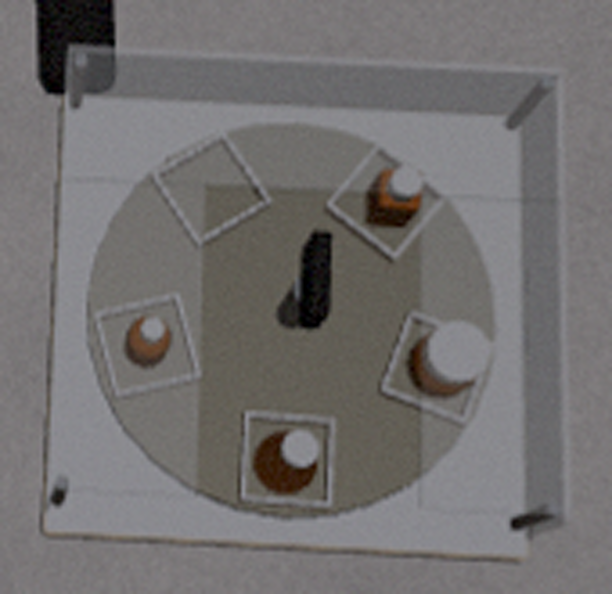

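The crop (3.6x, origin 290,95) shows the jar's pocket centred at about (437,367). The gap edges run from (204,183) to (197,490) on the left and from (420,192) to (420,510) on the right. The disc is centred at about (290,320).

Run:
```python
from h import *
m=camera_model('top')
f=lambda P,z: onz(m,np.array(P,float)/3.6+[290-.36,95-.36],z)
c=f([(290,320)],.03)[0]; print('disc',c); print('ext',f([(86,320),(495,320),(290,122),(290,518)],.03).round(4)[:,:2])
kn=np.array([.6213,-.2346]); 
print('gap',f([(204,183),(197,490),(420,192),(420,510)],.104).round(4)[:,:2])
print('outer top corners', f([(70,45),(562,72),(562,522)],.104).round(4)[:,:2])
print('base',f([(43,533),(520,558)],.0).round(4)[:,:2])
P={'jar':[(412,312),(491,345),(464,423),(381,388)],'flask':[(245,412),(335,417),(331,507),(241,502)],'vial':[(97,312),(178,294),(200,378),(117,396)],'empty':[(153,178),(223,136),(270,202),(200,244)],'sq':[(381,148),(444,198),(394,256),(328,206)]}
C=[]
for k,v in P.items():
    q=f(v,.042)[:,:2].mean(0); C.append(q); w=q-kn; print(k,q.round(4),np.hypot(*w).round(4),np.degrees(np.arctan2(w[1],w[0])).round(1))
print('axis from pockets',np.mean(C,0))
print('cap',f([(459,352)],.085))
```

```text
disc [ 0.62233393 -0.23820899  0.03      ]
ext [[ 0.6264 -0.0887]
 [ 0.6182 -0.3877]
 [ 0.7758 -0.2479]
 [ 0.4763 -0.2288]]
gap [[ 0.7033 -0.1696]
 [ 0.4871 -0.1534]
 [ 0.6925 -0.3192]
 [ 0.4697 -0.3014]]
outer top corners [[ 0.8089 -0.0798]
 [ 0.7781 -0.4256]
 [ 0.4593 -0.3948]]
base [[ 0.4738 -0.0531]
 [ 0.4467 -0.3998]]
jar [ 0.5816 -0.339 ] 0.1117 -110.8
flask [ 0.5169 -0.2278] 0.1047 176.3
vial [ 0.6035 -0.132 ] 0.1041 99.8
empty [ 0.7199 -0.1842] 0.1107 27.1
sq [ 0.7069 -0.3124] 0.1157 -42.2
axis from pockets [ 0.62575331 -0.23908933]
cap [[ 0.5819355  -0.34243387  0.085     ]]
```

apply_moves(
  series=[
    {"x": -0.03,"y": 0.032},
    {"x": -0.052,"y": 0.054},
    {"x": -0.052,"y": 0.054},
    {"x": -0.052,"y": 0.054},
    {"x": -0.052,"y": 0.054},
    {"x": -0.052,"y": 0.054},
    {"x": -0.052,"y": 0.054},
    {"x": -0.052,"y": 0.054},
  ],
)

```text
schema error: expected keys x, y, z, wx, wy, wz, fingers
```

```bash
cat >> h.py <<'E'
def go(target,yaw=None,shot=False):
    s=get_state(); r=R.from_quat(s['eef_rot']); M=r.as_matrix()
    d=M.T@(np.array(target)-s['tool_pos']); y=np.degrees(np.arctan2(M[1,0],M[0,0]))
    print('t',round(s['clock'],2),'pos',s['tool_pos'].round(4) if hasattr(s['tool_pos'],'round') else s['tool_pos'],'yaw',round(y,2),'open',round(s['opening'],3),'F',np.round(s['contact_force'],1),'q',np.round(s['q'],2))
    print('units to go',(d/.8).round(4))
    if yaw is not None:
        D=R.from_euler('z',yaw,degrees=True)*R.from_euler('x',180,degrees=True)
        w=(r.inv()*D).as_rotvec()/np.pi; print('turn units',w.round(4))
E
python3 -c "
from h import *
go([.6245,-.2385,.20],80.8)"
```

```text
t 0.1 pos [0.2152 0.5862 0.238 ] yaw 69.85 open 0.998 F [-0.2 -0.1  0.9] q [-1.19  0.69 -0.19  1.57  0.16  0.9  -0.22]
units to go [-0.7915  0.8354  0.0489]
turn units [-0.      0.0005 -0.0608]
```

apply_moves(
  series=[
    {"x": -0.03,"y": 0.032,"z": 0,"wx": 0,"wy": 0,"wz": 0,"fingers": 1},
    {"x": -0.052,"y": 0.054,"z": 0,"wx": 0,"wy": 0,"wz": 0,"fingers": 1},
    {"x": -0.052,"y": 0.054,"z": 0,"wx": 0,"wy": 0,"wz": 0,"fingers": 1},
    {"x": -0.052,"y": 0.054,"z": 0,"wx": 0,"wy": 0,"wz": 0,"fingers": 1},
    {"x": -0.052,"y": 0.054,"z": 0,"wx": 0,"wy": 0,"wz": 0,"fingers": 1},
    {"x": -0.052,"y": 0.054,"z": 0,"wx": 0,"wy": 0,"wz": 0,"fingers": 1},
    {"x": -0.052,"y": 0.054,"z": 0,"wx": 0,"wy": 0,"wz": 0,"fingers": 1},
    {"x": -0.052,"y": 0.054,"z": 0,"wx": 0,"wy": 0,"wz": 0,"fingers": 1},
  ],
)

```text
clock: 1.1
tool_pos: [0.418, 0.1701, 0.2351]
eef_rot: [0.817, 0.577, -0.001, -0.001]
contact_force: [1.6, 0.8, -0.1]
opening: 1.0
```

```bash
python3 -c "
from h import *
go([.6245,-.2385,.20],80.8)"
```

```text
t 1.1 pos [0.418  0.1701 0.2351] yaw 70.44 open 1.0 F [ 1.6  0.8 -0.1] q [-0.31  0.48 -0.26  2.07  0.21  0.62  0.51]
units to go [-0.3948  0.4143  0.0432]
turn units [-0.0009  0.0003 -0.0575]
```

apply_moves(
  series=[
    {"x": -0.052,"y": 0.054,"z": 0,"wx": 0,"wy": 0,"wz": 0,"fingers": 1},
    {"x": -0.052,"y": 0.054,"z": 0,"wx": 0,"wy": 0,"wz": 0,"fingers": 1},
    {"x": -0.052,"y": 0.054,"z": 0,"wx": 0,"wy": 0,"wz": 0,"fingers": 1},
    {"x": -0.052,"y": 0.054,"z": 0,"wx": 0,"wy": 0,"wz": 0,"fingers": 1},
    {"x": -0.052,"y": 0.054,"z": 0,"wx": 0,"wy": 0,"wz": 0,"fingers": 1},
    {"x": -0.052,"y": 0.054,"z": 0,"wx": 0,"wy": 0,"wz": 0,"fingers": 1},
    {"x": -0.04,"y": 0.044,"z": 0,"wx": 0,"wy": 0,"wz": 0,"fingers": 1},
    {"x": 0,"y": 0,"z": 0,"wx": 0,"wy": 0,"wz": -0.0575,"fingers": 1},
  ],
)

```text
clock: 2.1
tool_pos: [0.6049, -0.2135, 0.2317]
eef_rot: [0.763, 0.646, -0.003, -0.001]
contact_force: [-0.4, 0.4, -0.2]
opening: 1.002
```

Run:
```python
from h import *
go([.6245,-.2385,.20],80.8)
p,d,m=snap('wrist','w1.png')
T=np.array(m["world_from_camera"]);print(T.round(3))
k=(p.max(2)<45).astype(np.uint8)
n,l,s,c=cv2.connectedComponentsWithStats(k)
for i in range(1,n):
    if s[i][4]>200:
        r=cv2.minAreaRect(np.argwhere(l==i)[:,::-1].astype(np.float32)); dd=d[l==i]
        print(s[i],onz(m,[r[0]],.138)[0].round(4),onz(m,cv2.boxPoints(r),.138).round(4)[:,:2].tolist(),np.median(dd))
C=cloud(m,d); top=(abs(C[...,2]-.138)<.004)&(k>0)
if top.sum()>20:
    r=cv2.minAreaRect(C[top][:,:2].astype(np.float32)); print('depth top',top.sum(),r,cv2.boxPoints(r))
```

```text
t 2.1 pos [ 0.6049 -0.2135  0.2317] yaw 80.54 open 1.002 F [-0.4  0.4 -0.2] q [ 0.45  0.73 -0.34  1.51  0.28  0.95  1.43]
units to go [-0.0267  0.0294  0.0395]
turn units [-0.0016  0.0008 -0.0014]
[[ 0.165 -0.95  -0.266  0.535]
 [ 0.986  0.158  0.047 -0.202]
 [-0.003 -0.271  0.963  0.378]
 [ 0.     0.     0.     1.   ]]
[ 244  200   25   86 1696] [ 0.6209 -0.2376  0.138 ] [[0.5886, -0.2409], [0.5904, -0.2255], [0.6556, -0.2341], [0.6538, -0.2507]] 0.2583218
[    0   254   560   166 35297] [ 0.7019 -0.2345  0.138 ] [[0.5989, -0.4361], [0.6691, -0.012], [0.8401, 0.0046], [0.7568, -0.5101]] 0.07459536
depth top 1322 ((0.6260235905647278, -0.23902201652526855), (0.012950985692441463, 0.05842328071594238), 83.82600402832031) [[ 0.596285   -0.24231829]
 [ 0.65436935 -0.2486016 ]
 [ 0.6557622  -0.23572575]
 [ 0.5976778  -0.22944243]]
```

View pics/w1.png

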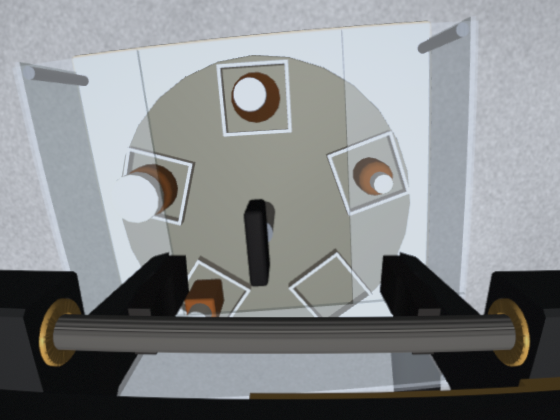

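The wrist view shows the knob bar at (257,242), free between the fingers. The jar is at left (145,195), the flask is in the gap at (253,97), and the empty pocket is at (330,288). Depth puts the bar centre at (0.626, −0.239) with a bearing of −6.2°.

apply_moves(
  series=[
    {"x": -0.0272,"y": 0.0306,"z": 0,"wx": -0.0016,"wy": 0.0008,"wz": -0.018,"fingers": 1},
    {"x": 0,"y": 0,"z": 0.02,"wx": 0,"wy": 0,"wz": 0,"fingers": 0.6},
    {"x": 0,"y": 0,"z": 0.04,"wx": 0,"wy": 0,"wz": 0,"fingers": 0.4},
  ],
)

```text
clock: 2.52
tool_pos: [0.6262, -0.2347, 0.1833]
eef_rot: [0.742, 0.67, 0.002, -0.001]
contact_force: [0.2, 0.6, -0.5]
opening: 0.795
```

```bash
python3 -c "
from h import *
go([.6255,-.239,.112],83.8)"
```

```text
t 2.52 pos [ 0.6262 -0.2347  0.1833] yaw 84.12 open 0.795 F [ 0.2  0.6 -0.5] q [ 0.47  0.83 -0.35  1.47  0.32  0.9   1.49]
units to go [-0.0058 -0.0005  0.0891]
turn units [ 0.0004 -0.0014  0.0018]
```

apply_moves(
  series=[
    {"x": -0.0058,"y": -0.0005,"z": 0.03,"wx": 0,"wy": -0.001,"wz": 0.0018,"fingers": 0.2},
    {"x": 0,"y": 0,"z": 0.035,"wx": 0,"wy": 0,"wz": 0,"fingers": 0},
    {"x": 0,"y": 0,"z": 0.024,"wx": 0,"wy": 0,"wz": 0,"fingers": 0},
    {"x": 0,"y": 0,"z": 0,"wx": 0,"wy": 0,"wz": 0,"fingers": 0},
  ],
)

```text
clock: 3.02
tool_pos: [0.6207, -0.2327, 0.1052]
eef_rot: [0.745, 0.667, -0.001, -0.005]
contact_force: [0.3, -1.0, -0.0]
opening: 0.498
```

```bash
python3 -c "
from h import *
go([.6255,-.239,.112],83.8)"
```

```text
t 3.02 pos [ 0.6207 -0.2327  0.1052] yaw 83.68 open 0.498 F [ 0.3 -1.  -0. ] q [ 0.45  0.92 -0.31  1.53  0.36  0.76  1.45]
units to go [-0.0071  0.0067 -0.0086]
turn units [-0.003  -0.0019 -0.0007]
```

apply_moves(
  series=[
    {"x": -0.0071,"y": 0.0067,"z": -0.007,"wx": -0.003,"wy": -0.002,"wz": 0,"fingers": -0.2},
    {"x": 0,"y": 0,"z": 0,"wx": 0,"wy": 0,"wz": 0,"fingers": -0.4},
  ],
)

```text
clock: 3.28
tool_pos: [0.6271, -0.2392, 0.113]
eef_rot: [0.745, 0.667, 0.001, 0.002]
contact_force: [-0.2, 0.6, -0.6]
opening: 0.312
```

```bash
python3 -c "
from h import *
go([.6255,-.239,.112],83.8)"
```

```text
t 3.27 pos [ 0.6271 -0.2392  0.113 ] yaw 83.66 open 0.312 F [-0.2  0.6 -0.6] q [ 0.46  0.91 -0.31  1.51  0.36  0.77  1.46]
units to go [-0.     -0.0021  0.0012]
turn units [ 0.0012  0.0004 -0.0008]
```

apply_moves(
  series=[
    {"x": 0,"y": -0.0015,"z": 0,"wx": 0,"wy": 0,"wz": 0,"fingers": -0.6},
    {"x": 0,"y": 0,"z": 0,"wx": 0,"wy": 0,"wz": 0,"fingers": -0.8},
    {"x": 0,"y": 0,"z": 0,"wx": 0,"wy": 0,"wz": 0,"fingers": -1},
    {"x": 0,"y": 0,"z": 0,"wx": 0,"wy": 0,"wz": 0,"fingers": -1},
  ],
  force=15,
)

```text
clock: 3.78
tool_pos: [0.6266, -0.2384, 0.1143]
eef_rot: [0.745, 0.667, 0.002, 0.002]
contact_force: [0.4, 0.5, 0.2]
opening: 0.155
```

```bash
python3 -c "
from h import *
go([.6255,-.239,.112],13.4)"
```

```text
t 3.77 pos [ 0.6266 -0.2384  0.1143] yaw 83.68 open 0.155 F [0.4 0.5 0.2] q [ 0.46  0.91 -0.31  1.52  0.36  0.77  1.46]
units to go [-0.0009 -0.0013  0.0028]
turn units [ 0.0017 -0.0011  0.3905]
```

apply_moves(
  series=[
    {"x": 0,"y": 0,"z": 0,"wx": 0,"wy": 0,"wz": 0.005,"fingers": -1},
    {"x": 0,"y": 0,"z": 0,"wx": 0,"wy": 0,"wz": 0.01,"fingers": -1},
    {"x": 0,"y": 0,"z": 0,"wx": 0,"wy": 0,"wz": 0.015,"fingers": -1},
    {"x": 0,"y": 0,"z": 0,"wx": 0,"wy": 0,"wz": 0.018,"fingers": -1},
    {"x": 0,"y": 0,"z": 0,"wx": 0,"wy": 0,"wz": 0.018,"fingers": -1},
    {"x": 0,"y": 0,"z": 0,"wx": 0,"wy": 0,"wz": 0.018,"fingers": -1},
    {"x": 0,"y": 0,"z": 0,"wx": 0,"wy": 0,"wz": 0.018,"fingers": -1},
    {"x": 0,"y": 0,"z": 0,"wx": 0,"wy": 0,"wz": 0.018,"fingers": -1},
  ],
)

```text
clock: 4.78
tool_pos: [0.6268, -0.238, 0.1143]
eef_rot: [0.863, 0.506, 0.002, 0.002]
contact_force: [0.3, 0.4, -0.8]
opening: 0.156
```

```bash
python3 -c "
from h import *
go([.6258,-.239,.112],13.4)"
```

```text
t 4.78 pos [ 0.6268 -0.238   0.1143] yaw 60.74 open 0.156 F [ 0.3  0.4 -0.8] q [ 0.4   0.9  -0.21  1.52  0.24  0.74  1.15]
units to go [-0.0017 -0.0004  0.0029]
turn units [ 0.0014 -0.0013  0.263 ]
```

apply_moves(
  series=[
    {"x": 0,"y": 0,"z": 0,"wx": 0,"wy": 0,"wz": 0.018,"fingers": -1},
    {"x": 0,"y": 0,"z": 0,"wx": 0,"wy": 0,"wz": 0.02,"fingers": -1},
    {"x": 0,"y": 0,"z": 0,"wx": 0,"wy": 0,"wz": 0.02,"fingers": -1},
    {"x": 0,"y": 0,"z": 0,"wx": 0,"wy": 0,"wz": 0.02,"fingers": -1},
    {"x": 0,"y": 0,"z": 0,"wx": 0,"wy": 0,"wz": 0.02,"fingers": -1},
    {"x": 0,"y": 0,"z": 0,"wx": 0,"wy": 0,"wz": 0.02,"fingers": -1},
    {"x": 0,"y": 0,"z": 0,"wx": 0,"wy": 0,"wz": 0.02,"fingers": -1},
    {"x": 0,"y": 0,"z": 0,"wx": 0,"wy": 0,"wz": 0.02,"fingers": -1},
  ],
)

```text
clock: 5.78
tool_pos: [0.6271, -0.2376, 0.1143]
eef_rot: [0.965, 0.264, 0.003, 0.002]
contact_force: [0.2, 0.8, -0.7]
opening: 0.158
```

```bash
python3 -c "
from h import *
go([.6258,-.239,.112],13.4)"
```

```text
t 5.78 pos [ 0.6271 -0.2376  0.1143] yaw 30.59 open 0.158 F [ 0.2  0.8 -0.7] q [ 0.33  0.89 -0.06  1.52  0.08  0.72  0.76]
units to go [-0.0024  0.0007  0.0028]
turn units [ 0.0013 -0.0016  0.0955]
```

apply_moves(
  series=[
    {"x": 0,"y": 0,"z": 0,"wx": 0,"wy": 0,"wz": 0.018,"fingers": -1},
    {"x": 0,"y": 0,"z": 0,"wx": 0,"wy": 0,"wz": 0.018,"fingers": -1},
    {"x": 0,"y": 0,"z": 0,"wx": 0,"wy": 0,"wz": 0.016,"fingers": -1},
    {"x": 0,"y": 0,"z": 0,"wx": 0,"wy": 0,"wz": 0.014,"fingers": -1},
    {"x": 0,"y": 0,"z": 0,"wx": 0,"wy": 0,"wz": 0.011,"fingers": -1},
    {"x": 0,"y": 0,"z": 0,"wx": 0,"wy": 0,"wz": 0.008,"fingers": -1},
    {"x": 0,"y": 0,"z": 0,"wx": 0,"wy": 0,"wz": 0.004,"fingers": -1},
    {"x": 0,"y": 0,"z": 0,"wx": 0,"wy": 0,"wz": 0,"fingers": -1},
  ],
)

```text
clock: 6.78
tool_pos: [0.6275, -0.2374, 0.1143]
eef_rot: [0.993, 0.117, 0.003, 0.002]
contact_force: [0.8, 0.4, -1.8]
opening: 0.159
```

Run:
```python
from h import *
go([.6258,-.239,.112],13.4)
p,d,m=snap('wrist','w2.png')
```

```text
t 6.78 pos [ 0.6275 -0.2374  0.1143] yaw 13.47 open 0.159 F [ 0.8  0.4 -1.8] q [ 0.28  0.9   0.02  1.53 -0.02  0.71  0.54]
units to go [-0.0025  0.0014  0.0029]
turn units [ 0.0013 -0.0017  0.0004]
```

View pics/w2.png

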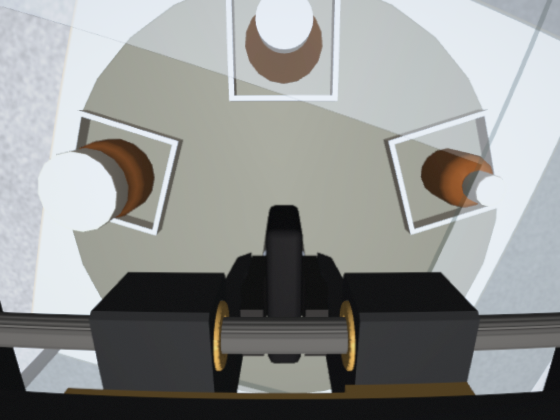

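The jar is at left (84,190), upright, with its pocket inside the gap. The flask (284,45) and the vial (470,185) are upright too.

Run:
```python
from h import *
m=camera_model('wrist'); p=cv2.imread('pics/w2.png'); _,d=snapshot('wrist')
q=onz(m,[(82,113),(180,142),(157,234)],.042)[:,:2]; c=(q[0]+q[2])/2
w=c-[.6258,-.239]; print('pocket',c,np.hypot(*w),np.degrees(np.arctan2(w[1],w[0])))
C=cloud(m,d); k=(C[...,2]>.081)&(C[...,2]<.089)&(p.min(2)>150); k[:,200:]=0
t,r=cv2.minEnclosingCircle(C[k][:,:2].astype(np.float32)); print('cap',k.sum(),t,r,np.median(C[k][:,2]))
```

```text
pocket [ 0.51915555 -0.23116518] 0.10693185976185905 175.79821240361096
cap 4846 (0.5140416026115417, -0.23284640908241272) 0.02214365452528 0.08539830803825434
```

apply_moves(
  series=[
    {"x": 0,"y": 0,"z": 0,"wx": 0,"wy": 0,"wz": 0,"fingers": -0.4},
    {"x": 0,"y": 0,"z": 0,"wx": 0,"wy": 0,"wz": 0,"fingers": 0},
    {"x": 0,"y": 0,"z": 0,"wx": 0,"wy": 0,"wz": 0,"fingers": 0.3},
    {"x": 0,"y": 0,"z": -0.03,"wx": 0,"wy": 0,"wz": 0,"fingers": 0.5},
    {"x": 0,"y": 0,"z": -0.06,"wx": 0,"wy": 0,"wz": 0,"fingers": 1},
    {"x": 0,"y": 0,"z": -0.04,"wx": 0,"wy": 0,"wz": 0,"fingers": 1},
  ],
)

```text
clock: 7.62
tool_pos: [0.6249, -0.2372, 0.2183]
eef_rot: [0.993, 0.117, 0.0, 0.001]
contact_force: [0.6, -0.3, -1.1]
opening: 0.815
```

```bash
python3 -c "
from h import *
go([.5158,-.2305,.20],85.5)"
```

```text
t 7.62 pos [ 0.6249 -0.2372  0.2183] yaw 13.44 open 0.815 F [ 0.6 -0.3 -1.1] q [ 0.28  0.77  0.03  1.45 -0.02  0.92  0.55]
units to go [-0.1307 -0.0398  0.0228]
turn units [ 3.000e-04  2.000e-04 -4.003e-01]
```

apply_moves(
  series=[
    {"x": -0.066,"y": -0.018,"z": 0,"wx": 0,"wy": 0,"wz": 0,"fingers": 1},
    {"x": -0.066,"y": -0.018,"z": 0,"wx": 0,"wy": 0,"wz": 0,"fingers": 1},
    {"x": 0,"y": 0,"z": 0,"wx": 0,"wy": 0,"wz": -0.057,"fingers": 1},
    {"x": 0,"y": 0,"z": 0,"wx": 0,"wy": 0,"wz": -0.057,"fingers": 1},
    {"x": 0,"y": 0,"z": 0,"wx": 0,"wy": 0,"wz": -0.057,"fingers": 1},
    {"x": 0,"y": 0,"z": 0,"wx": 0,"wy": 0,"wz": -0.057,"fingers": 1},
    {"x": 0,"y": 0,"z": 0,"wx": 0,"wy": 0,"wz": -0.057,"fingers": 1},
    {"x": 0,"y": 0,"z": 0,"wx": 0,"wy": 0,"wz": -0.057,"fingers": 1},
  ],
)

```text
clock: 8.62
tool_pos: [0.5126, -0.2352, 0.2225]
eef_rot: [0.783, 0.622, 0.001, 0.005]
contact_force: [-0.0, -0.9, -0.0]
opening: 0.996
```

apply_moves(
  series=[
    {"x": 0,"y": 0,"z": 0,"wx": 0,"wy": 0,"wz": -0.05,"fingers": 1},
    {"x": 0,"y": 0,"z": 0,"wx": 0,"wy": 0,"wz": 0,"fingers": 1},
  ],
)

```text
clock: 8.88
tool_pos: [0.5124, -0.2357, 0.2227]
eef_rot: [0.731, 0.683, 0.001, 0.005]
contact_force: [0.3, -0.5, -0.2]
opening: 0.997
```

Run:
```python
from h import *
go([.515,-.232,.17],85.5)
p,d,m=snap('wrist','w3.png')
C=cloud(m,d); k=((C[...,2]>.081)&(C[...,2]<.089)&(p.min(2)>110)&(np.hypot(C[...,0]-.515,C[...,1]+.232)<.045)).astype(np.uint8)
n,l,s,c=cv2.connectedComponentsWithStats(k); i=1+s[1:,4].argmax(); k=l==i
t,r=cv2.minEnclosingCircle(C[k][:,:2].astype(np.float32)); print('cap',s[i],t,r,np.median(C[k][:,2]),C[k][:,:2].mean(0),onz(m,[c[i]],.085))
```

```text
t 8.88 pos [ 0.5124 -0.2357  0.2227] yaw 86.1 open 0.997 F [ 0.3 -0.5 -0.2] q [ 0.56  0.64 -0.36  1.77  0.31  0.77  1.55]
units to go [0.0053 0.0024 0.0659]
turn units [0.0026 0.0019 0.0034]
cap [ 264  176   51   51 2020] (0.5147656202316284, -0.23333296179771423) 0.021575113758444786 0.08549329585089613 [ 0.51407421 -0.23338393] [[ 0.51408535 -0.23338097  0.085     ]]
```

View pics/w3.png

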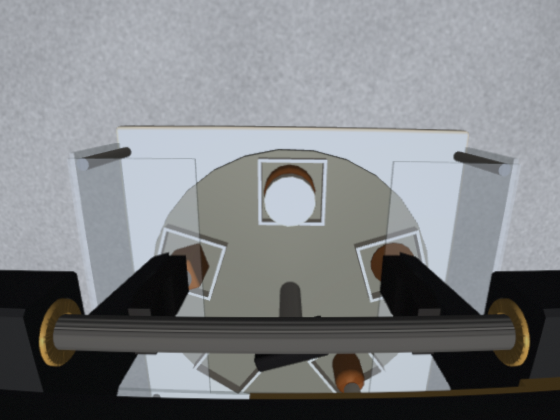

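The jar's cap (290,201) stands mid-gap, with gap edges at columns 197 and 392. The vessels are all upright, so I descend over the jar.

apply_moves(
  series=[
    {"x": 0.0031,"y": 0.0018,"z": 0,"wx": 0.0026,"wy": 0.0019,"wz": 0.0034,"fingers": 1},
    {"x": 0,"y": 0,"z": 0.05,"wx": 0,"wy": 0,"wz": 0,"fingers": 1},
    {"x": 0,"y": 0,"z": 0.05,"wx": 0,"wy": 0,"wz": 0,"fingers": 1},
    {"x": 0,"y": 0,"z": 0,"wx": 0,"wy": 0,"wz": 0,"fingers": 1},
  ],
)

```text
clock: 9.43
tool_pos: [0.5162, -0.2334, 0.1422]
eef_rot: [0.738, 0.675, 0.0, 0.001]
contact_force: [-0.5, -0.5, 0.2]
opening: 1.003
```

```bash
python3 -c "
from h import *
go([.514,-.2333,.051],85.5)"
```

```text
t 9.43 pos [ 0.5162 -0.2334  0.1422] yaw 84.91 open 1.003 F [-0.5 -0.5  0.2] q [ 0.52  0.76 -0.3   1.83  0.37  0.61  1.47]
units to go [ 0.    -0.003  0.114]
turn units [ 0.0008  0.0004 -0.0033]
```

apply_moves(
  series=[
    {"x": 0,"y": -0.003,"z": 0.03,"wx": 0,"wy": 0,"wz": -0.003,"fingers": 1},
    {"x": 0,"y": 0,"z": 0.04,"wx": 0,"wy": 0,"wz": 0,"fingers": 1},
    {"x": 0,"y": 0,"z": 0.025,"wx": 0,"wy": 0,"wz": 0,"fingers": 1},
    {"x": 0,"y": 0,"z": 0,"wx": 0,"wy": 0,"wz": 0,"fingers": 1},
  ],
)

```text
clock: 9.93
tool_pos: [0.5197, -0.2346, 0.0706]
eef_rot: [0.736, 0.677, 0.002, 0.006]
contact_force: [-0.7, -0.3, 0.3]
opening: 0.999
```

```bash
python3 -c "
from h import *
go([.514,-.2333,.051],85.5)"
```

```text
t 9.93 pos [ 0.5197 -0.2346  0.0706] yaw 85.19 open 0.999 F [-0.7 -0.3  0.3] q [ 0.48  0.87 -0.23  1.87  0.43  0.44  1.42]
units to go [ 0.0012 -0.0075  0.0244]
turn units [ 0.0039  0.0015 -0.0017]
```

apply_moves(
  series=[
    {"x": 0.0012,"y": -0.0075,"z": 0.01,"wx": 0.0039,"wy": 0.0015,"wz": -0.0017,"fingers": 1},
    {"x": 0,"y": -0.001,"z": 0.013,"wx": 0,"wy": 0,"wz": 0,"fingers": 0.8},
    {"x": 0,"y": 0,"z": 0,"wx": 0,"wy": 0,"wz": 0,"fingers": 0.5},
  ],
)

```text
clock: 10.3
tool_pos: [0.5149, -0.2339, 0.0543]
eef_rot: [0.735, 0.678, 0.001, 0.002]
contact_force: [0.3, -0.6, 0.3]
opening: 0.809
```

```bash
python3 -c "
from h import *
go([.514,-.2333,.051],85.5)"
```

```text
t 10.3 pos [ 0.5149 -0.2339  0.0543] yaw 85.44 open 0.809 F [ 0.3 -0.6  0.3] q [ 0.47  0.89 -0.22  1.88  0.44  0.42  1.42]
units to go [ 0.0007 -0.0012  0.0041]
turn units [ 0.0013  0.0005 -0.0003]
```

apply_moves(
  series=[
    {"x": 0.0005,"y": -0.001,"z": 0.003,"wx": 0.001,"wy": 0,"wz": 0,"fingers": 0.3},
    {"x": 0,"y": 0,"z": 0,"wx": 0,"wy": 0,"wz": 0,"fingers": 0.15},
    {"x": 0,"y": 0,"z": 0,"wx": 0,"wy": 0,"wz": 0,"fingers": 0},
    {"x": 0,"y": 0,"z": 0,"wx": 0,"wy": 0,"wz": 0,"fingers": -0.2},
    {"x": 0,"y": 0,"z": 0,"wx": 0,"wy": 0,"wz": 0,"fingers": -0.5},
  ],
  force=15,
)

```text
clock: 10.92
tool_pos: [0.5144, -0.2335, 0.0522]
eef_rot: [0.735, 0.678, 0.0, 0.001]
contact_force: [-0.4, -0.8, -1.5]
opening: 0.526
```

```bash
python3 -c "
from h import *
go([.514,-.2333,.17],85.5)"
```

```text
t 10.93 pos [ 0.5144 -0.2335  0.0522] yaw 85.44 open 0.526 F [-0.4 -0.8 -1.5] q [ 0.47  0.9  -0.22  1.88  0.44  0.41  1.42]
units to go [-0.     -0.0003 -0.1472]
turn units [ 0.0005  0.0005 -0.0004]
```

apply_moves(
  series=[
    {"x": 0,"y": 0,"z": -0.008,"wx": 0,"wy": 0,"wz": 0,"fingers": -0.5},
    {"x": 0,"y": 0,"z": -0.015,"wx": 0,"wy": 0,"wz": 0,"fingers": -0.5},
    {"x": 0,"y": 0,"z": -0.025,"wx": 0,"wy": 0,"wz": 0,"fingers": -0.5},
    {"x": 0,"y": 0,"z": -0.03,"wx": 0,"wy": 0,"wz": 0,"fingers": -0.5},
    {"x": 0,"y": 0,"z": -0.03,"wx": 0,"wy": 0,"wz": 0,"fingers": -0.5},
    {"x": 0,"y": 0,"z": -0.03,"wx": 0,"wy": 0,"wz": 0,"fingers": -0.5},
    {"x": 0,"y": 0,"z": -0.015,"wx": 0,"wy": 0,"wz": 0,"fingers": -0.5},
    {"x": 0,"y": 0,"z": 0,"wx": 0,"wy": 0,"wz": 0,"fingers": -0.5},
  ],
  force=20,
)

```text
clock: 11.92
tool_pos: [0.5139, -0.2336, 0.183]
eef_rot: [0.735, 0.678, 0.0, 0.002]
contact_force: [0.2, 0.1, -0.3]
opening: 0.52
```

Run:
```python
from h import *
go([.4992,.3085,.18],85.5)
snap('wrist','w4.png')
```

```text
t 11.93 pos [ 0.5139 -0.2336  0.183 ] yaw 85.42 open 0.52 F [ 0.2  0.1 -0.3] q [ 0.54  0.7  -0.34  1.81  0.34  0.69  1.5 ]
units to go [ 0.674  -0.0723  0.0016]
turn units [ 0.0011  0.0009 -0.0004]
```

View pics/w4.png

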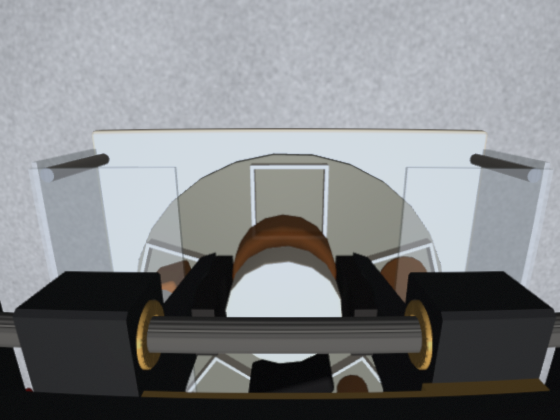

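The jar (285,290) is held upright between the pads and clear of the carousel. Now I carry it to the pan.

apply_moves(
  series=[
    {"x": 0.012,"y": -0.001,"z": 0,"wx": 0,"wy": 0,"wz": 0,"fingers": -0.5},
    {"x": 0.025,"y": -0.003,"z": 0,"wx": 0,"wy": 0,"wz": 0,"fingers": -0.5},
    {"x": 0.04,"y": -0.004,"z": 0,"wx": 0,"wy": 0,"wz": 0,"fingers": -0.5},
    {"x": 0.045,"y": -0.005,"z": 0,"wx": 0,"wy": 0,"wz": 0,"fingers": -0.5},
    {"x": 0.045,"y": -0.005,"z": 0,"wx": 0,"wy": 0,"wz": 0,"fingers": -0.5},
    {"x": 0.045,"y": -0.005,"z": 0,"wx": 0,"wy": 0,"wz": 0,"fingers": -0.5},
    {"x": 0.045,"y": -0.005,"z": 0,"wx": 0,"wy": 0,"wz": 0,"fingers": -0.5},
    {"x": 0.045,"y": -0.005,"z": 0,"wx": 0,"wy": 0,"wz": 0,"fingers": -0.5},
  ],
)

```text
clock: 12.98
tool_pos: [0.5006, 0.0257, 0.1774]
eef_rot: [0.733, 0.68, -0.002, -0.004]
contact_force: [0.7, 0.2, -1.0]
opening: 0.52
```

```bash
python3 -c "
from h import *
go([.4992,.3085,.18],85.5)"
```

```text
t 12.97 pos [0.5006 0.0257 0.1774] yaw 85.64 open 0.52 F [ 0.7  0.2 -1. ] q [ 0.03  0.64 -0.28  1.99  0.3   0.57  1.04]
units to go [ 0.3523 -0.0286 -0.0023]
turn units [-0.0027 -0.0007  0.0008]
```

apply_moves(
  series=[
    {"x": 0.045,"y": -0.003,"z": 0,"wx": 0,"wy": 0,"wz": 0,"fingers": -0.5},
    {"x": 0.05,"y": -0.004,"z": -0.003,"wx": 0,"wy": 0,"wz": 0,"fingers": -0.5},
    {"x": 0.055,"y": -0.005,"z": 0,"wx": 0,"wy": 0,"wz": 0,"fingers": -0.5},
    {"x": 0.055,"y": -0.005,"z": 0,"wx": 0,"wy": 0,"wz": 0,"fingers": -0.5},
    {"x": 0.05,"y": -0.004,"z": 0,"wx": 0,"wy": 0,"wz": 0,"fingers": -0.5},
    {"x": 0.04,"y": -0.004,"z": 0,"wx": 0,"wy": 0,"wz": 0,"fingers": -0.5},
    {"x": 0.028,"y": -0.002,"z": 0,"wx": 0,"wy": 0,"wz": 0,"fingers": -0.5},
    {"x": 0.014,"y": 0,"z": 0,"wx": 0,"wy": 0,"wz": 0,"fingers": -0.5},
  ],
)

```text
clock: 13.98
tool_pos: [0.483, 0.3195, 0.1766]
eef_rot: [0.727, 0.687, -0.006, -0.009]
contact_force: [-0.7, 0.3, -1.1]
opening: 0.52
```

Run:
```python
from h import *
go([.4992,.3085,.12],85.5)
p,d,m=snap('wrist','w5.png')
q,e,k=snap('side','s2.png')
# pan from side image stored earlier
s=cv2.imread('pics/s1.png'); k=camera_model('side')
dd=(np.abs(s.astype(int)-s[357,282].astype(int)).max(2)<14).astype(np.uint8); dd[:315]=0; dd[:,:235]=0; dd[:,325:]=0
n,l,st,c=cv2.connectedComponentsWithStats(dd); i=1+st[1:,4].argmax()
el=cv2.fitEllipse(max(cv2.findContours((l==i).astype(np.uint8),0,1)[0],key=len)); print(st[i],el,onz(k,[el[0],c[i]],.065))
C=cloud(m,d); kk=(abs(C[...,2]-.065)<.005); print(kk.sum(), C[kk].min(0),C[kk].max(0))
```

```text
t 13.97 pos [0.483  0.3195 0.1766] yaw 86.8 open 0.52 F [-0.7  0.3 -1.1] q [-0.51  0.72 -0.25  1.75  0.22  0.71  0.65]
units to go [-0.0129  0.0224  0.0702]
turn units [-0.0068 -0.0011  0.0072]
[ 253  331   58   52 2333] ((281.58624267578125, 356.42913818359375), (51.05180740356445, 56.49012756347656), 95.52397918701172) [[0.50148754 0.31134491 0.065     ]
 [0.50146319 0.3112393  0.065     ]]
6117 [0.4508005  0.25960051 0.06117735] [0.52053903 0.35824652 0.06785678]
```

View pics/w5.png

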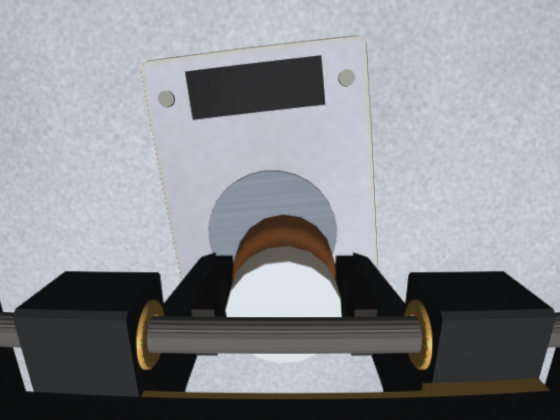

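The jar (285,290) is still upright in the grip. The pan disc (272,230) lies slightly ahead; three measurements put its centre at about (0.5003, 0.3095).

apply_moves(
  series=[
    {"x": -0.006,"y": 0.012,"z": 0,"wx": -0.0068,"wy": -0.0011,"wz": 0.0072,"fingers": -0.5},
    {"x": -0.005,"y": 0.01,"z": 0.015,"wx": 0,"wy": 0,"wz": 0,"fingers": -0.5},
    {"x": 0,"y": 0,"z": 0.025,"wx": 0,"wy": 0,"wz": 0,"fingers": -0.5},
    {"x": 0,"y": 0,"z": 0.02,"wx": 0,"wy": 0,"wz": 0,"fingers": -0.5},
    {"x": 0,"y": 0,"z": 0,"wx": 0,"wy": 0,"wz": 0,"fingers": -0.5},
  ],
)

```text
clock: 14.7
tool_pos: [0.5041, 0.3006, 0.1249]
eef_rot: [0.738, 0.675, -0.001, 0.003]
contact_force: [-0.9, 0.3, -1.1]
opening: 0.52
```

```bash
python3 -c "
from h import *
go([.5003,.3095,.0877],85.5)"
```

```text
t 14.7 pos [0.5041 0.3006 0.1249] yaw 84.91 open 0.52 F [-0.9  0.3 -1.1] q [-0.51  0.8  -0.2   1.78  0.26  0.59  0.62]
units to go [ 0.011  -0.0058  0.0464]
turn units [ 0.0008  0.002  -0.0033]
```

apply_moves(
  series=[
    {"x": 0.011,"y": -0.0058,"z": 0.01,"wx": 0.0008,"wy": 0.002,"wz": -0.003,"fingers": -0.5},
    {"x": 0,"y": 0,"z": 0.015,"wx": 0,"wy": 0,"wz": 0,"fingers": -0.5},
    {"x": 0,"y": 0,"z": 0.01,"wx": 0,"wy": 0,"wz": 0,"fingers": -0.5},
    {"x": 0,"y": 0,"z": 0,"wx": 0,"wy": 0,"wz": 0,"fingers": -0.5},
  ],
)

```text
clock: 15.2
tool_pos: [0.5005, 0.3108, 0.0955]
eef_rot: [0.734, 0.679, 0.001, -0.0]
contact_force: [0.1, -0.8, -0.9]
opening: 0.52
```

```bash
python3 -c "
from h import *
go([.5003,.3095,.0877],85.5)"
```

```text
t 15.2 pos [0.5005 0.3108 0.0955] yaw 85.49 open 0.52 F [ 0.1 -0.8 -0.9] q [-0.53  0.84 -0.19  1.79  0.27  0.53  0.6 ]
units to go [-0.0017 -0.0001  0.0097]
turn units [ 0.0002 -0.0006 -0.    ]
```

apply_moves(
  series=[
    {"x": -0.0015,"y": 0,"z": 0.004,"wx": 0,"wy": 0,"wz": 0,"fingers": -0.5},
    {"x": 0,"y": 0,"z": 0.003,"wx": 0,"wy": 0,"wz": 0,"fingers": -0.5},
    {"x": 0,"y": 0,"z": 0.002,"wx": 0,"wy": 0,"wz": 0,"fingers": -0.5},
    {"x": 0,"y": 0,"z": 0,"wx": 0,"wy": 0,"wz": 0,"fingers": -0.5},
  ],
)

```text
clock: 15.7
tool_pos: [0.501, 0.3096, 0.0885]
eef_rot: [0.735, 0.679, 0.002, -0.0]
contact_force: [-0.5, 0.1, -0.7]
opening: 0.519
```

```bash
python3 -c "
from h import *
go([.5003,.3095,.0872],85.5)"
```

```text
t 15.7 pos [0.501  0.3096 0.0885] yaw 85.47 open 0.519 F [-0.5  0.1 -0.7] q [-0.53  0.85 -0.18  1.79  0.28  0.52  0.6 ]
units to go [-0.0002 -0.0008  0.0016]
turn units [ 0.0006 -0.0008 -0.0002]
```

apply_moves(
  series=[
    {"x": 0,"y": -0.0004,"z": 0.001,"wx": 0,"wy": 0,"wz": 0,"fingers": -0.5},
    {"x": 0,"y": 0,"z": 0.001,"wx": 0,"wy": 0,"wz": 0,"fingers": -0.5},
    {"x": 0,"y": 0,"z": 0,"wx": 0,"wy": 0,"wz": 0,"fingers": -0.5},
  ],
)

```text
clock: 16.08
tool_pos: [0.5007, 0.3098, 0.0873]
eef_rot: [0.735, 0.679, 0.002, -0.0]
contact_force: [0.1, -0.4, 0.1]
opening: 0.521
```

```bash
python3 -c "
from h import *
go([.5003,.3095,.0872],85.5)"
```

```text
t 16.07 pos [0.5007 0.3098 0.0873] yaw 85.47 open 0.521 F [ 0.1 -0.4  0.1] q [-0.53  0.85 -0.18  1.8   0.28  0.51  0.6 ]
units to go [-0.0004 -0.0005  0.0001]
turn units [ 0.0007 -0.0009 -0.0002]
```

apply_moves(
  series=[
    {"x": 0,"y": 0,"z": 0.001,"wx": 0,"wy": 0,"wz": 0,"fingers": -0.5},
    {"x": 0,"y": 0,"z": 0,"wx": 0,"wy": 0,"wz": 0,"fingers": -0.5},
  ],
)

```text
clock: 16.32
tool_pos: [0.5007, 0.3098, 0.0873]
eef_rot: [0.735, 0.679, 0.002, 0.0]
contact_force: [-0.5, -1.1, -0.5]
opening: 0.521
```

apply_moves(
  series=[
    {"x": 0,"y": 0,"z": 0.001,"wx": 0,"wy": 0,"wz": 0,"fingers": -0.5},
    {"x": 0,"y": 0,"z": 0,"wx": 0,"wy": 0,"wz": 0,"fingers": -0.5},
  ],
)

```text
clock: 16.58
tool_pos: [0.5008, 0.3098, 0.0873]
eef_rot: [0.735, 0.679, 0.002, 0.0]
contact_force: [-0.8, -0.7, 1.5]
opening: 0.52
```

The TCP stays at 0.0873 m despite two further down steps, so the jar is on the pan. I open slowly.

apply_moves(
  series=[
    {"x": 0,"y": 0,"z": 0,"wx": 0,"wy": 0,"wz": 0,"fingers": 0.1},
    {"x": 0,"y": 0,"z": 0,"wx": 0,"wy": 0,"wz": 0,"fingers": 0.25},
    {"x": 0,"y": 0,"z": 0,"wx": 0,"wy": 0,"wz": 0,"fingers": 0.6},
    {"x": 0,"y": 0,"z": 0,"wx": 0,"wy": 0,"wz": 0,"fingers": 1},
    {"x": 0,"y": 0,"z": 0,"wx": 0,"wy": 0,"wz": 0,"fingers": 1},
    {"x": 0,"y": 0,"z": -0.02,"wx": 0,"wy": 0,"wz": 0,"fingers": 1},
    {"x": 0,"y": 0,"z": -0.05,"wx": 0,"wy": 0,"wz": 0,"fingers": 1},
    {"x": 0,"y": 0,"z": -0.06,"wx": 0,"wy": 0,"wz": 0,"fingers": 1},
  ],
)

```text
clock: 17.58
tool_pos: [0.499, 0.3087, 0.1919]
eef_rot: [0.734, 0.679, -0.001, -0.0]
contact_force: [0.7, 0.6, 0.4]
opening: 0.996
```

apply_moves(
  series=[
    {"x": 0,"y": -0.02,"z": -0.06,"wx": 0,"wy": 0,"wz": 0,"fingers": 1},
    {"x": 0,"y": -0.05,"z": -0.02,"wx": 0,"wy": 0,"wz": 0,"fingers": 1},
    {"x": 0,"y": -0.03,"z": 0,"wx": 0,"wy": 0,"wz": 0,"fingers": 1},
    {"x": 0,"y": 0,"z": 0,"wx": 0,"wy": 0,"wz": 0,"fingers": 1},
  ],
)

```text
clock: 18.08
tool_pos: [0.42, 0.317, 0.2667]
eef_rot: [0.735, 0.678, 0.007, 0.0]
contact_force: [0.6, -0.4, 0.2]
opening: 0.995
```

Run:
```python
from h import *
go([.5003,.3095,.0872],85.5)
for n in('top','side'):
    p,d,m=snap(n,n+'3.png'); C=cloud(m,d)
    k=(abs(C[...,2]-.12)<.005)&(np.hypot(C[...,0]-.5,C[...,1]-.31)<.06)&(p.min(2)>100)
    if k.sum()>5: print(n,k.sum(),C[k].mean(0),cv2.minEnclosingCircle(C[k][:,:2].astype(np.float32)))
a=cv2.imread('pics/top3.png');b=cv2.imread('pics/side3.png')
cv2.imwrite('pics/f.png',np.hstack([cv2.resize(a[90:300,110:460],None,fx=1.1,fy=1.1),cv2.resize(b[60:420,150:400],(160*1,231))]))
cv2.imwrite('pics/f.png',np.hstack([a[60:420,100:460],b[60:420,150:430]]))
```

```text
t 18.07 pos [0.42   0.317  0.2667] yaw 85.44 open 0.995 F [ 0.6 -0.4  0.2] q [-0.57  0.52 -0.26  1.84  0.18  0.79  0.57]
units to go [-0.0034  0.0988  0.2253]
turn units [ 0.0029 -0.003  -0.0004]
top 223 [0.50082581 0.3084671  0.12010229] ((0.5003906488418579, 0.30881327390670776), 0.021411726251244545)
side 470 [0.50247575 0.3103871  0.11990026] ((0.5033776164054871, 0.3101939558982849), 0.0227299053221941)
```

View pics/f.png

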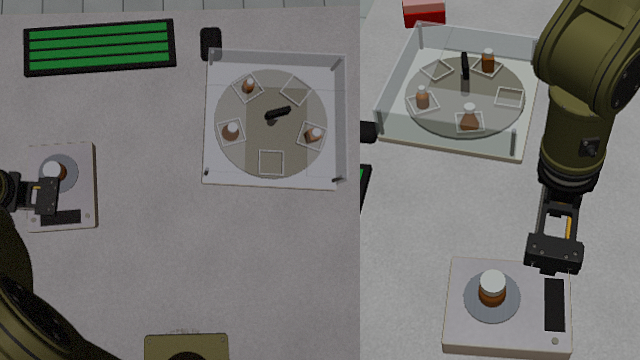

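The jar stands upright and centred on the pan (side view, 492,288). The gripper is clear of it, the jar's pocket in the gap is empty, and the other three vessels are upright. I hand the job in.

```bash
python3 -c "
from plant import *
print(finish_job())"
```

```text
the job is handed in; nothing more can be done
None
```

The jar stands upright in the middle of the balance pan, released, and the job is handed in at about 18 s of the 48 s allowed. `finish_job` gives no verdict.

- **Turning:** I gripped the knob and turned the carousel smoothly about 70° clockwise. The jar's pocket ended at a bearing of 175.8°, against 175.5° for the middle of the gap.
- **Moving the jar:** I let go of the knob, gripped the jar, lifted it out and carried it to the pan. I lowered it until the tool stopped descending, then opened the fingers and backed away.
- **Last checks:** The top and side cameras put the cap centre at (0.500, 0.309) and (0.503, 0.310), with its top at 0.120 m. That height matches an upright jar, and each camera has the cap within about 2 mm of the pan centre it measured itself. The two cameras differ by about 3 mm, roughly what the calibration error explains.
- **Other vessels and forces:** The other three vessels stand upright in their pockets. The wrist force readings I saw stayed below about 2 N per axis. No check failed.

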